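# Fit the bayonet lamp beside the mesh sculpture

### The job

Take the frosted lamp with the orange stripes out of the wooden rack and fit it in the black bayonet socket on the painted panel: pins into the slots, push down against the spring, twist clockwise to the stop and let it rise into its notches so that it stays locked. Work gently (never more than 35 N between lamp and socket), leave the lamp standing there by itself, and leave the bottle, brush jar, paint pot and tub where they are.

Things in the scene. Friction and masses are not known exactly. Their poses are not given: they have to be found in the camera images.
- lamp: Bayonet lamp, 98 mm tall, about 120 g, starts upright in a hole of the rack. Origin: centre of the underside of its brass cap, z up its axis. Cap: 26 mm diameter from 0 to 34 mm up (lowest 3 mm: 21 mm). Above it, from 34 to 98 mm, a plain cylinder of 44 mm diameter (grey collar, cream tube): hold it there, at any yaw. x: along the pins; a half turn makes no difference.
- lamp_top (a point): Centre of the lamp's flat top, 98 mm above the lamp's origin. An orange stripe across the top and down both sides of the tube shows the pins' direction (x).
- lamp_pins (a point): On the lamp's axis, 14 mm above its origin, where the axis of the two round steel pins crosses it: they stick out of the cap along +x and -x, 5 mm thick, tips 19.5 mm from the lamp's axis. While in the rack they are hidden in the hole.
- socket_mouth (a point): Centre of the rim of the black bayonet socket, 80 mm above the table, 40 above the panel; socket 52 mm outside, bore 27.8 mm. Two opposite slots, 7.4 mm wide, open upward from bore to 21 mm off the axis, each with an orange mark on the rim. The socket's turn is NOT in this reading: the line of its slots is within 0.35 rad of the panel's x axis; feel or look for it.
- socket_spring (a point): Top of the socket's spring plunger when free, 13.5 mm below the rim, on the axis (800 N/m, 15.5 mm travel). With the pins resting on the rim (their axis 2.5 mm above it, lamp origin 68.5 mm above the table) the cap does not yet touch it. Under a light push of about 3 N, turning the lamp until the pins meet the slots lets it drop some 5 mm.
- socket_lock (a point): Where the lamp's origin is when locked: on the socket's axis, 58.5 mm above the table. To turn, the lamp must be pressed to 54.5 mm or lower (about 10 N; bottom at 51.5 mm, 12 N), to pass under the lips; then turn 0.96 rad (55 degrees) clockwise seen from above, from slots to stop; let go, the spring lifts it 4 mm into the notches.
- plinth: Fixed painted panel, 40 mm thick, on the table. Origin: at table height under the socket's axis, z up. White half: x -130 to 130, y -90 to 90 mm, socket at its middle. Black half: y 90 to 270 mm, with a white mesh sculpture (90 mm wide in x, y from 137 to 230 mm, top 164 mm above the table).
- rack: Fixed light wooden block 85 x 170 x 30 mm (x, y, z) with two holes of 45 mm diameter, 22 mm deep (floor 8 mm above the table), at y = -43 and +43 mm. Origin: centre of its underside. The lamp stands in one hole, the ink bottle in the other; which is which varies.
- ink_bottle: Amber glass bottle, 34 mm diameter, 65 mm tall, in the rack's other hole. Origin: centre of its underside. Leave it alone.
- brush_jar: Glass jar of 70 mm diameter, 90 mm tall, with brushes standing up to about 190 mm. Origin: centre of its underside. Leave it alone.
- paint_pot: Blue paint pot, 56 mm diameter, 60 mm tall, white cap. Origin: centre of its underside. Leave it alone.
- tub: White plastic tub 110 x 150 x 70 mm (x, y, z). Origin: centre of its underside. Leave it alone.
Mind the look-alikes: they are no part of the job. Of the things like the lamp, leave any that is green; of the rest the smaller one is meant.

How it is judged:
By the outcome, as a careful person would: the job done as asked, in the order asked, and still so for the second after the job is handed in, with the robot touching nothing.
It also fails if it takes over 72 s, if anything falls off the work surface, if the arm or the gripper's body presses on something with over 40 N, if the wrist force passes 120 N, or if a joint passes its speed limit or range.

### The arm

A 6-joint arm with a two-finger parallel gripper is mounted at the origin on the work surface. World frame = base frame: x ahead of the robot, y to its left, z up, the work surface at z = 0. Lengths are in m, angles in rad, forces in N, time in s.
With the tool pointing down it reaches from about 0.225 to 0.875 m from the base axis. Payload 3.4 kg.
Tool frame: the origin (TCP) lies midway between the tips of the shut fingers; the grasp point (between the pads) lies 19 mm behind it; z points along the fingers, y is the line along which they close (so a half turn about z gives the same grasp; the last joint's range is limited). The gripper opens to 85 mm and grips with 20 to 120 N. Pads are 22 mm wide; open, the fingers measure 114 mm over their backs; the gripper's body (76 mm by 85 mm) begins 54 mm behind the grasp point. The pads swing forward as they close: fully open they stand 13 mm farther back than shut.
Start: joints at [1.222, 0.276, 1.505, -0, 1.361, -0.121], TCP at [0.13, 0.56, 0.194] pointing down, gripper open.
Joint ranges: [-2.89, 2.89], [-0.75, 2.08], [0.22, 2.7], [-1.18, 4.32], [0.11, 2.71], [-2.7, 2.7]. Speed limits (rad/s): [2.57, 2.57, 3.14, 3.14, 3.14, 3.14].

### API

Orientations are given as a unit quaternion [w, x, y, z].
In Python, from rig import * gives the robot as it stands.
- The arm moves only by the tool apply_moves, never from a script. Its argument "steps" is one flat list of numbers, 4 for each row, row after row: the shift along the world's x, y, z in cm, then the turn about the world's z in degrees. A call has 1 to 8 rows; each row is the pose to reach, as a shift and turn from the pose commanded when the call began; what a row does not reach only later rows make up. A row lasts 1/12 s, in which the tool goes at most 41.7 mm and 7.16 degrees, less where a joint would pass 70% of its speed; a pose out of reach is approached as far as the arm can. A call with a gripper value outside its range is refused whole. "jaw" is the closure in counts, from 0 (fully open) to 255 (shut), set as the call begins (left out, the last holds). The fingers move at their own pace and stop on an object; "newtons" is the grip in N (left out, the last holds). Time passes only in rows, so rows that repeat a pose let the fingers close. It gives the time, the measured TCP pose, the force, the opening and the grip force at its end, in the units of the state.
- get_state(): the state, without advancing time (a new reading comes with each control period).
- get_image(name): name is "scene" or "top" or "wrist"; returns the picture (420x560x3 uint8, red, green, blue); there is no depth.
- calibration(name): a dict with "fx", "fy", "cx", "cy" (pixels), "k1" (the pictures are not rectified: a ray, as slopes to the right and down, at radius r is drawn at 1 + k1 r^2 times it, then the intrinsics apply), "xyz" and "rotation" of the camera in the world. Camera axes: x right, y up, looking along -z (the intrinsics and any distortion apply to the point x, -y, -z); pixel columns grow to the right and rows downward; lengths in m; the calibration is good to about 2 mm. A picture is of the moment at which its call begins: read the wrist's pose just before it. calibration takes no time and is no camera call; for the wrist camera it gives the pose at the moment of the call.
- sign_off(): hands the job in; it is judged then, once.
The state is a dict: "clock": time; "qpos": joint angles; "qd": joint speeds; "effort": joint torques, N m; "position": TCP position; "ee_rot": TCP orientation; "contact_force": force on the tool from outside, world axes, zero at the start; "moment": the same for the moment, N m; "width": finger opening in m; "gripper_force": force on a finger pad.
Only numpy, scipy, OpenCV 4.12 (cv2) and the standard library are available. Lean on these libraries where they do the work, as an engineer would, in place of code of your own. Each camera call takes 0.05 s, during which the arm holds its last target. There are 200 camera calls.

## Working session

There is one attempt and no reset: what is moved stays moved. The work goes in short steps, Python scripts to look and compute and a tool call to move; the robot and the scene stay as the last step left them, time stands still between calls to the robot, and variables do not carry over. Pictures are saved under pics/ and viewed, at most 10 in all, crops included, and the job is handed in when it is done.

Besides the shell and the picture viewer there is one more tool, called after "Request:" in YAML: its name, and indented under it one key for each argument. apply_moves: Moves the arm, as the interface text tells. Its arguments: {"type":"object","properties":{"steps":{"type":"array","items":{"type":"number"}},"jaw":{"type":"number"},"newtons":{"type":"number"}},"required":["steps"]}

```bash
ls; mkdir -p pics
cat > h.py <<'E'
from rig import *
import numpy as np, cv2
def cam(n):
    c=calibration(n); return c
def ray(c,u,v):
    x=(u-c["cx"])/c["fx"]; y=(v-c["cy"])/c["fy"]
    a,b=x,y
    for _ in range(20):
        s=1+c["k1"]*(a*a+b*b); a,b=x/s,y/s
    R=np.array(c["rotation"]); 
    if R.shape!=(3,3):
        from scipy.spatial.transform import Rotation as Ro
        R=Ro.from_quat([*R[1:],R[0]]).as_matrix()
    return np.array(c["xyz"]),R@np.array([a,-b,-1])
def at(c,u,v,z):
    o,d=ray(c,u,v); return o+d*(z-o[2])/d[2]
def save(im,f): cv2.imwrite("pics/"+f,cv2.cvtColor(im,cv2.COLOR_RGB2BGR))
E
python3 - <<'E'
from h import *
for n in("scene","top"):
    im=get_image(n); np.save(n+".npy",im); save(im,n+".png")
    c=calibration(n); print(n,c)
print(get_state())
E
```

```text
pics
scene {'fx': 478.5790565139364, 'fy': 478.5790565139364, 'cx': 273.31197133936035, 'cy': 201.03182361950496, 'k1': 0.003591004214540688, 'xyz': array([0.99580051, 0.14396909, 0.83229631]), 'rotation': array([0.50896548, 0.1379181 , 0.2367733 , 0.81600928])}
top {'fx': 403.5706618863662, 'fy': 403.5706618863662, 'cx': 287.66554056650557, 'cy': 215.76788299462666, 'k1': -0.02594874394979774, 'xyz': array([ 0.41740672, -0.0448659 ,  0.96607041]), 'rotation': array([ 0.71211536,  0.06097867, -0.07884576, -0.69495084])}
{'clock': 0.1, 'qpos': array([ 1.22198854e+00,  2.76562225e-01,  1.50601504e+00,  4.31449889e-06,
        1.36074112e+00, -1.20997377e-01]), 'qd': array([-0.00042199, -0.00051371, -0.0022276 ,  0.00076745, -0.00170297,
        0.00138207]), 'effort': array([ 9.21292740e-04, -4.17699122e+01, -2.46402848e+01, -1.42817780e-04,
        5.95764985e-03, -1.19734401e-05]), 'position': array([0.12967379, 0.55962305, 0.19360552]), 'ee_rot': array([-2.02882291e-04,  1.13659462e-01,  9.93519392e-01, -8.38679135e-04]), 'contact_force': array([ 0.49957492, -0.57431975,  0.70751213]), 'moment': array([-0.04847677, -0.00559376,  0.01719064]), 'gripper_force': 0.0, 'width': 0.0854735210760629}
```

View pics/scene.png

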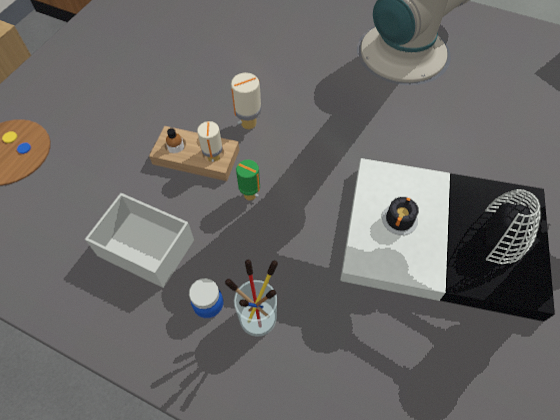

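View pics/top.png

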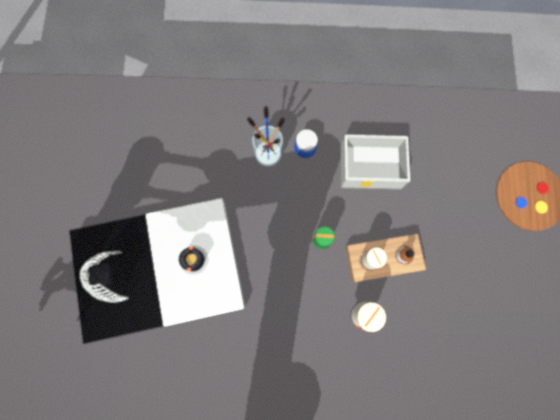

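The scene shows three lamp-like things. In the top image, the small cream one with an orange stripe is in the rack at (375,259). A larger cream one stands on the table at (370,317), and the green one is at (325,237). The rack one fits the description because it is the smaller of the non-green pair and stands in the rack. The socket is at about (191,260). I'll confirm in an enlarged crop.

Run:
```python
from h import *
im=np.load("top.npy")
a=cv2.resize(im[220:340,335:435],None,fx=4,fy=4,interpolation=cv2.INTER_CUBIC)
b=cv2.resize(im[230:290,165:215],None,fx=8,fy=8,interpolation=cv2.INTER_CUBIC)
save(np.hstack([a,b]),"crop.png")
c=calibration("top")
print("lamp top z.106",at(c,375,258.5,.106)); print("socket",at(c,191,260,.08))
P=[at(c,u,v,.04)[:2] for u,v in((224,200),(243,307),(84,339),(71,230))];print(P)
P=[at(c,u,v,.03)[:2] for u,v in((347,244),(420,236),(426,271),(353,280))];print(P)
```

```text
lamp top z.106 [ 0.50194591 -0.25419314  0.106     ]
socket [0.49142704 0.14331897 0.08      ]
[array([0.63731347, 0.08413665]), array([0.39281129, 0.02904221]), array([0.3155073 , 0.37490704]), array([0.55650372, 0.43293236])]
[array([ 0.54187815, -0.20718439]), array([ 0.56521069, -0.38145981]), array([ 0.4829704 , -0.39221121]), array([ 0.45863278, -0.22055486])]
```

View pics/crop.png

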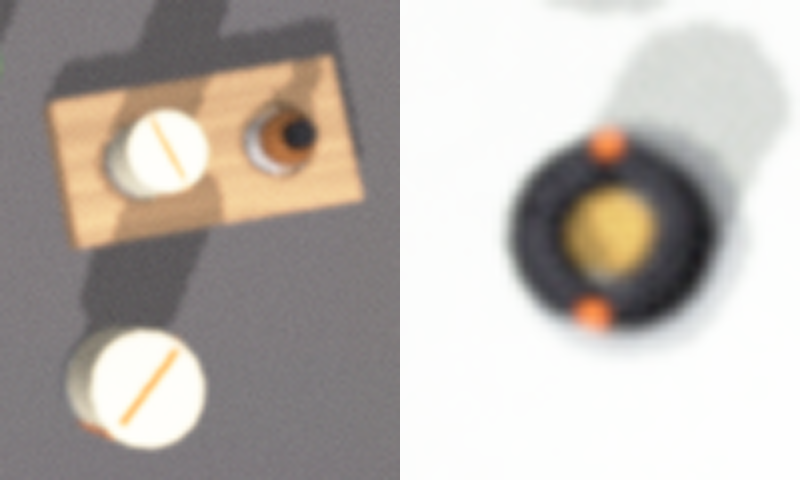

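The crop confirms it: the lamp at about (377,257) is 20 px across, roughly 43 mm, and the lookalike is 28 px. The socket's orange marks are at (191,248) and (189.3,269).

Run:
```python
from h import *
c=calibration("top")
t=at(c,377,257.5,.106);print("lamp",t)
f=lambda u,v:(335+u/4,220+v/4)
a,b=at(c,*f(153,118),.106),at(c,*f(184,178),.106); d=a-b;print("stripe",np.degrees(np.arctan2(d[1],d[0])),np.linalg.norm(d))
g=lambda u,v:(165+(u-400)/8,230+v/8)
a,b=at(c,*g(608,145),.08),at(c,*g(594,313),.08); d=a-b;print("slots",(a+b)/2,np.degrees(np.arctan2(d[1],d[0])),np.linalg.norm(d)); print(at(c,*g(613,229),.08))
w=calibration("wrist");print(w); s=get_state();print(s["position"])
```

```text
lamp [ 0.50419214 -0.25856587  0.106     ]
stripe 26.834598178822716 0.03568529914304206
slots [0.49448368 0.14542529 0.08      ] -0.8876657947004853 0.04584373536725863
[0.4944548  0.14216085 0.08      ]
{'fx': 333.35463068321394, 'fy': 333.35463068321394, 'cx': 280.7834992561093, 'cy': 211.36775484460566, 'k1': -0.009870759547784165, 'xyz': array([0.06134527, 0.57723877, 0.37361003]), 'rotation': array([ 0.77504086, -0.11073747, -0.08663927,  0.61607022])}
[0.12967379 0.55962305 0.19360552]
```

Request:
apply_moves:
  steps: [0, 0, 5, 0, 12, -27, 5, -40, 12, -27, 5, -40, 12, -27, 5, -40, 12, -27, 5, -40, 12, -27, 5, -40, 12, -27, 5, -40, 12, -27, 5, -40]
  jaw: 0
  newtons: 60

```text
clock: 0.77
position: [0.2482, 0.2918, 0.2441]
ee_rot: [0.0, 0.447, 0.894, -0.0]
contact_force: [1.9, 0.2, 0.3]
width: 0.0855
gripper_force: 0.0
```

Request:
apply_moves:
  steps: [12, -26, 0, 0, 12, -26, 0, 0, 12, -26, 0, 0, 12, -26, 0, 0, 12, -26, 0, 0, 12, -26, 0, 0, 12, -26, 0, 0, 12, -26, 0, 0]

```text
clock: 1.43
position: [0.3711, 0.0276, 0.2441]
ee_rot: [0.002, 0.45, 0.893, -0.002]
contact_force: [0.3, -0.6, 0.7]
width: 0.0855
gripper_force: 0.0
```

Request:
apply_moves:
  steps: [12, -24, 0, 0, 12, -24, 0, 0, 12, -24, 0, 0, 12, -24, 0, 0, 12, -24, 0, 0, 12, -24, 0, 0, 12, -24, 0, 0, 12, -24, 0, 0]

```text
clock: 2.1
position: [0.4901, -0.2099, 0.2429]
ee_rot: [-0.0, 0.448, 0.894, -0.001]
contact_force: [0.1, -0.1, 0.5]
width: 0.0856
gripper_force: 0.0
```

Run:
```python
from h import *
c=calibration("wrist"); im=get_image("wrist"); np.save("w1.npy",im)
import json; json.dump({k:np.array(v).tolist() for k,v in c.items()},open("w1.json","w"))
save(im,"w1.png")
```

```text
(no output)
```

View pics/w1.png

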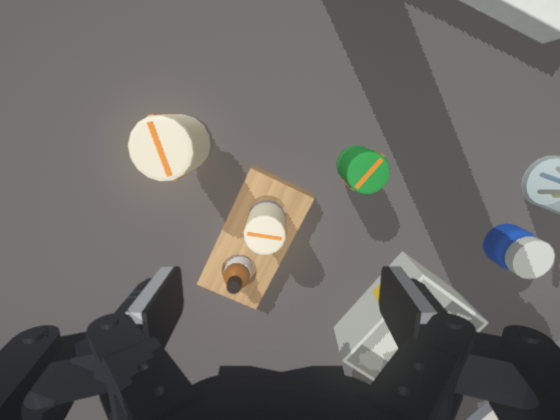

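The lamp top's disc is centred at about (265,236), with the stripe running from (248,236) to (282,238). The bottle is at (236,275) and the big lookalike at (162,147).

Run:
```python
from h import *
import json
c=json.load(open("w1.json"))
for p in((265,236),(245,236),(285,236)): print(at(c,*p,.106))
a,b=at(c,248.5,236,.106),at(c,281.5,238,.106);d=a-b;print(np.degrees(np.arctan2(d[1],d[0])),np.linalg.norm(d),(a+b)/2)
im=np.load("w1.npy").astype(int); m=(im[...,0]-im[...,2]>90); ys,xs=np.nonzero(m[215:258,240:290]); 
xs=xs+240;ys=ys+215
vx,vy,x0,y0=cv2.fitLine(np.c_[xs,ys].astype(np.float32),cv2.DIST_L2,0,.01,.01).ravel();print(len(xs),x0,y0,xs.min(),xs.max())
a,b=at(c,x0-16*vx,y0-16*vy,.106),at(c,x0+16*vx,y0+16*vy,.106);d=a-b;print(np.degrees(np.arctan2(d[1],d[0])),(a+b)/2)
# rack corners
for p in((252,166),(315,199),(260,309),(198,284)): print(at(c,*p,.03)[:2])
```

```text
[ 0.5058383  -0.25623156  0.106     ]
[ 0.48962768 -0.26835665  0.106     ]
[ 0.52204355 -0.24411285  0.106     ]
-146.90421104971222 0.03346414432299381 [ 0.50648252 -0.25709779  0.106     ]
123 263.60162 235.65854 243 281
-152.79795579537523 [ 0.50451967 -0.25676648  0.106     ]
[ 0.45560831 -0.21931824]
[ 0.54014087 -0.20627295]
[ 0.57558476 -0.36982541]
[ 0.48860377 -0.3882957 ]
```

Request:
apply_moves:
  steps: [1.5, -4.75, -3, 0, 1.5, -4.75, -6, 0, 1.5, -4.75, -9, 0, 1.5, -4.75, -12, 0, 1.5, -4.75, -14, 0, 1.5, -4.75, -16, 0, 1.5, -4.75, -17.5, 0, 1.5, -4.75, -18.5, 0]

```text
clock: 2.82
position: [0.5017, -0.2509, 0.0577]
ee_rot: [-0.002, 0.446, 0.895, 0.001]
contact_force: [0.7, 0.4, 1.1]
width: 0.0855
gripper_force: 0.0
```

Request:
apply_moves:
  steps: [0, 0, 0, 0, 0, 0, 0, 0, 0, 0, 0, 0, 0, 0, 0, 0, 0, 0, 0, 0, 0, 0, 0, 0, 0, 0, 0, 0, 0, 0, 0, 0]
  jaw: 255
  newtons: 60

```text
clock: 3.48
position: [0.5046, -0.2545, 0.0612]
ee_rot: [0.002, 0.447, 0.895, -0.0]
contact_force: [-0.5, -0.0, 6.2]
width: 0.0408
gripper_force: 60.2
```

Request:
apply_moves:
  steps: [0, 0, 1, 0, 0, 0, 3, 0, 0, 0, 6, 0, 0, 0, 10, 0, 0, 0, 14, 0, 0, 0, 15, 0, 0, 0, 15, 0, 0, 0, 15, 0]

```text
clock: 4.15
position: [0.5029, -0.2535, 0.2094]
ee_rot: [0.0, 0.447, 0.895, 0.0]
contact_force: [-0.0, 0.3, -2.0]
width: 0.0407
gripper_force: 60.8
```

Run:
```python
from h import *
c=calibration("wrist"); im=get_image("wrist"); s=get_state();print(s["position"],s["moment"],s["contact_force"],s["width"])
np.save("w2.npy",im)
a=cv2.resize(im[120:420,130:430],(500,500),interpolation=cv2.INTER_CUBIC)
save(a,"w2.png")
```

```text
[ 0.50211636 -0.25303438  0.20792169] [ 0.00111006 -0.00920752 -0.03242861] [-0.28703095 -0.28169969 -1.98987176] 0.0409435769128804
```

View pics/w2.png

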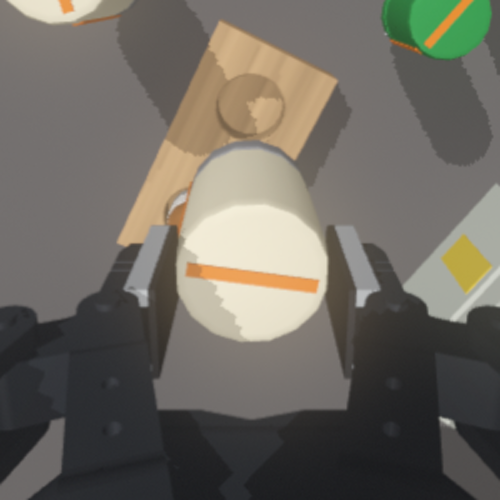

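The lamp is held between the pads, with its stripe running from (187,269) to (318,287) in the crop, and its hole in the rack is empty.

Run:
```python
from h import *
c=calibration("wrist"); s=get_state(); p=s["position"]
f=lambda u,v:(130+u*.6,120+v*.6)
q=s["ee_rot"];print(p,"finger yaw",np.degrees(2*np.arctan2(q[2],q[1]))-90)
for dz in(.035,.045):
    z=p[2]+dz
    a,b=at(c,*f(187,269.5),z),at(c,*f(318,287),z);d=b-a
    print(dz,"stripe",np.degrees(np.arctan2(d[1],d[0])),np.linalg.norm(d),"mid-p",((a+b)/2-p))
    l,r=at(c,*f(177,273),z),at(c,*f(328,273),z);print("diam",np.linalg.norm(r-l),(l+r)/2-p, at(c,*f(252,273),z)-p)
```

```text
[ 0.50211636 -0.25303438  0.20792169] finger yaw 36.94460981736502
0.035 stripe 28.525544653864145 0.03854307888903577 mid-p [ 0.00664405 -0.00605296  0.035     ]
diam 0.043817033347711615 [ 0.00554006 -0.00474479  0.035     ] [ 0.00542426 -0.00482312  0.035     ]
0.045 stripe 28.52554465386414 0.035887855178750844 mid-p [ 0.0033255  -0.00166114  0.045     ]
diam 0.040798488145494104 [ 0.00229756 -0.00044309  0.045     ] [ 0.00218974 -0.00051603  0.045     ]
```

Request:
apply_moves:
  steps: [0, 1, 3, -4, -0.2, 5, 3, -8, -0.4, 9, 3, -12, -0.5, 13, 3, -16, -0.6, 17, 3, -20, -0.7, 21, 3, -24, -0.8, 25, 3, -28, -0.8, 29, 3, -29.5]

```text
clock: 4.87
position: [0.493, 0.0381, 0.2366]
ee_rot: [-0.002, 0.661, 0.75, -0.002]
contact_force: [0.1, 0.4, -1.0]
width: 0.0408
gripper_force: 61.0
```

Request:
apply_moves:
  steps: [0, 2.3, 0, 0, 0, 2.3, 0, 0, 0, 2.3, 0, 0, 0, 2.3, 0, 0, 0, 2.3, 0, 0]

```text
clock: 5.28
position: [0.4948, 0.0581, 0.2382]
ee_rot: [-0.001, 0.66, 0.751, -0.001]
contact_force: [0.3, 0.8, -1.4]
width: 0.0408
gripper_force: 61.0
```

Run:
```python
from h import *
import json
c=calibration("wrist"); im=get_image("wrist"); s=get_state();print(s["position"],s["ee_rot"],s["moment"],s["contact_force"],s["width"],c["xyz"])
np.save("w3.npy",im);json.dump({"c":{k:np.array(v).tolist() for k,v in c.items()},"p":s["position"].tolist()},open("w3.json","w"))
t=get_image("top");np.save("top2.npy",t)
save(np.hstack([im,np.zeros((420,0,3),np.uint8)]),"w3.png")
```

```text
[0.49499954 0.05801809 0.23846144] [-4.64152882e-04  6.60339999e-01  7.50966277e-01 -7.22045136e-04] [-0.0404997   0.02021262  0.05896699] [ 0.12877305 -0.24357996 -0.64107231] 0.040906128295233206 [0.4867719  0.12987636 0.41810042]
```

View pics/w3.png

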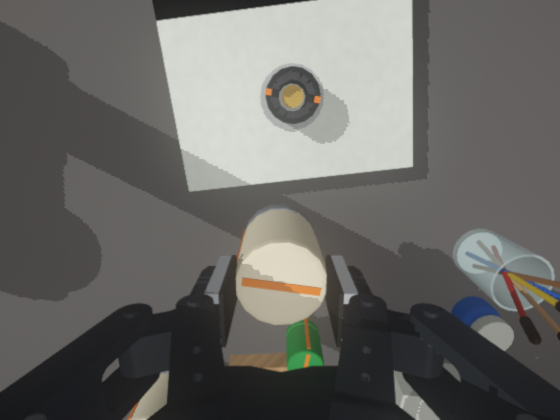

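The socket is at about (293,95), with its orange marks at (268,91) and (318,99). The lamp's stripe runs from (242,283) to (321,291).

Run:
```python
from h import *
import json
J=json.load(open("w3.json"));c=J["c"];p=np.array(J["p"])
im=np.load("w3.npy").astype(int)
def cen(x0,x1,y0,y1,f):
    s=im[y0:y1,x0:x1];m=f(s);ys,xs=np.nonzero(m);return xs.mean()+x0,ys.mean()+y0,len(xs)
o=lambda s:(s[...,0]-s[...,2]>90)&(s[...,0]>150)
a=cen(258,276,80,102,o);b=cen(310,327,90,110,o);print(a,b)
# dark disc outline (rim)
g=(im[55:135,255:335].sum(2)<260).astype(np.uint8)
cs,_=cv2.findContours(g,cv2.RETR_EXTERNAL,cv2.CHAIN_APPROX_NONE);k=max(cs,key=cv2.contourArea)
e=cv2.minEnclosingCircle(k);el=cv2.fitEllipse(k);print("circ",e,el)
A,B=at(c,*a[:2],.08),at(c,*b[:2],.08);d=A-B
print("marks mid",(A+B)/2,np.linalg.norm(d),"yaw",np.degrees(np.arctan2(d[1],d[0])))
print("rim",at(c,el[0][0]+255,el[0][1]+55,.08))
# lamp stripe
s=im[270:300,238:326];ys,xs=np.nonzero(s[...,0]-s[...,2]>100)
vx,vy,x0,y0=cv2.fitLine(np.c_[xs+238,ys+270].astype(np.float32),cv2.DIST_HUBER,0,.01,.01).ravel()
for z in(.040,.045):
  A,B=at(c,x0-38*vx,y0-38*vy,p[2]+z),at(c,x0+38*vx,y0+38*vy,p[2]+z);d=A-B
  print("stripe yaw",np.degrees(np.arctan2(d[1],d[0])),xs.min()+238,xs.max()+238,"off",(A+B)/2-p)
  print(np.linalg.norm(at(c,236,281,p[2]+z)-at(c,327,281,p[2]+z)))
```

```text
(np.float64(268.3783783783784), np.float64(91.24324324324324), 37) (np.float64(316.71794871794873), np.float64(99.07692307692308), 39)
circ ((38.03960418701172, 39.56435775756836), 27.731544494628906) ((37.92518997192383, 39.55311965942383), (49.36212921142578, 55.665531158447266), 4.981656551361084)
marks mid [0.49471328 0.14871678 0.08      ] 0.04701475563053269 yaw 178.65555693685388
rim [0.49492873 0.14930582 0.08      ]
stripe yaw 179.30442071258418 242 320 off [ 0.00164591 -0.00476882  0.04      ]
0.04230623308892919
stripe yaw 179.30442071258418 242 320 off [ 0.00129237 -0.00202507  0.045     ]
0.04079138983612089
```

Run:
```python
from h import *
import json
c=calibration("top");J=json.load(open("w3.json"));p=np.array(J["p"])
# predicted pixel of lamp top & crop
from scipy.optimize import fsolve
P=p+[.0003,-.002,.045]
uv=fsolve(lambda q:(at(c,*q,P[2])-P)[:2],[240,240]);print(uv)
u,v=uv.astype(int)
t=np.load("top2.npy");s=np.load("scene.npy")
a=cv2.resize(t[v-30:v+30,u-40:u+40],None,fx=5,fy=5,interpolation=cv2.INTER_CUBIC)
b=cv2.resize(np.load("top.npy")[230:290,151:231],None,fx=5,fy=5,interpolation=cv2.INTER_CUBIC)
print(u-40,v-30)
save(np.hstack([a,b]),"c4.png")
```

```text
[217.95438816 248.3097837 ]
177 218
```

View pics/c4.png

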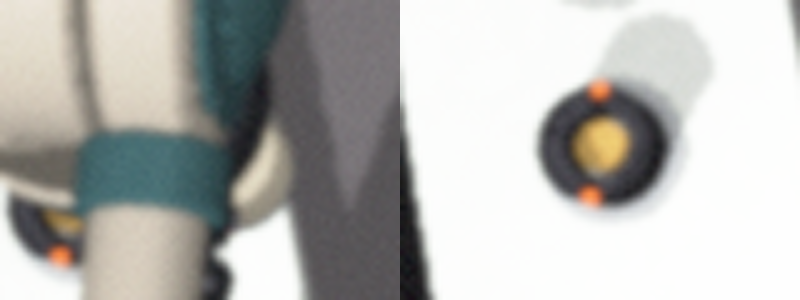

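The arm hides the lamp in the top view, and the right half shows the socket again. I'll move to just above the rim and check with the scene camera.

Request:
apply_moves:
  steps: [0, 3, 0, 0, 0, 6, 0, 0, -0.1, 9.1, 0, 0, -0.1, 9.1, -3, 0, -0.1, 9.1, -6, -0.5, -0.1, 9.1, -8.5, -0.5, -0.1, 9.1, -10, -0.5, -0.1, 9.1, -10, -0.5]

```text
clock: 6.05
position: [0.4915, 0.1489, 0.1357]
ee_rot: [-0.002, 0.663, 0.748, -0.003]
contact_force: [-0.2, -0.5, -0.7]
width: 0.0408
gripper_force: 61.0
```

Run:
```python
from h import *
s=get_state();print(s["position"])
im=get_image("scene");c=calibration("scene");np.save("s2.npy",im)
b=np.load("scene.npy")
f=lambda i:cv2.resize(i[150:250,360:440],None,fx=5,fy=5,interpolation=cv2.INTER_CUBIC)
save(np.hstack([f(im),f(b)]),"s2.png")
o=b.astype(int)[180:245,375:430];ys,xs=np.nonzero((o[...,0]-o[...,2]>110)&(o[...,0]-o[...,1]>80));ys+=180;xs+=375
for m in(ys<210,ys>=210):
    print(xs[m].mean(),ys[m].mean(),m.sum(),at(c,xs[m].mean(),ys[m].mean(),.08))
```

```text
[0.49149852 0.14888595 0.13573647]
408.0 198.83333333333334 6 [0.47080639 0.14781344 0.08      ]
399.0 218.5 6 [0.51791162 0.14630262 0.08      ]
```

View pics/s2.png

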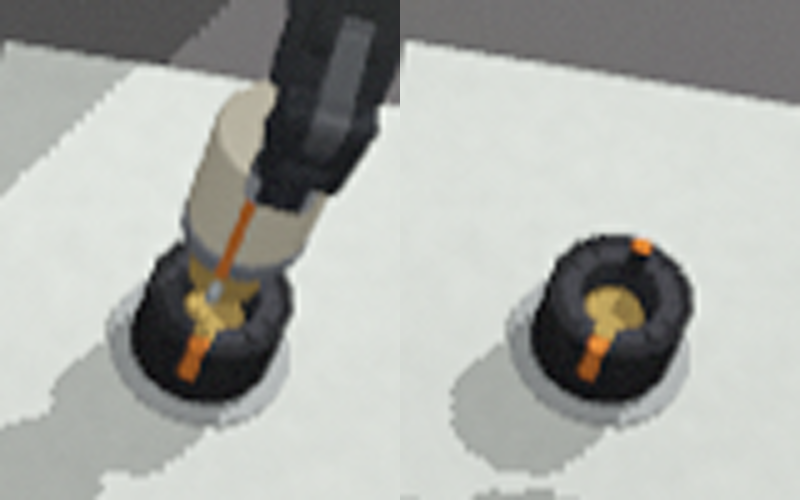

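The lamp hangs just above the socket. Its steel pin is at crop (214,292), the near slot's mark is at (197,350), and the collar's lower ellipse has its extremes at about (185,235) and (297,265).

Run:
```python
from h import *
c=calibration("scene");p=np.array([.4915,.1489,.1357])
f=lambda u,v:(360+u/5,150+v/5)
for dz in(.053,.058): 
  z=p[2]-dz
  print("pin tip",at(c,*f(214,293),z+.014)-[.0185,0,0],"collar",at(c,*f(185,237),z+.034),at(c,*f(297,265),z+.034))
```

```text
pin tip [0.48768226 0.14582035 0.0967    ] collar [0.50192902 0.12937768 0.1167    ] [0.49605212 0.16809958 0.1167    ]
pin tip [0.48435422 0.14583293 0.0917    ] collar [0.49847825 0.12927573 0.1117    ] [0.49256029 0.16826818 0.1117    ]
```

Request:
apply_moves:
  steps: [0.3, 0, 0, 0, 0.3, 0, 0, 0, 0.3, 0, -0.2, 0, 0.3, 0, -0.4, 0, 0.3, 0, -0.5, 0, 0.3, 0, -0.6, 0, 0.3, 0, -0.6, 0]

```text
clock: 6.68
position: [0.4971, 0.1503, 0.1332]
ee_rot: [-0.0, 0.663, 0.749, -0.0]
contact_force: [0.1, -1.2, -0.3]
width: 0.0408
gripper_force: 61.0
```

Request:
apply_moves:
  steps: [-0.3, -0.1, 0, 0, -0.3, -0.1, 0, 0, -0.3, -0.1, 0, 0, -0.3, -0.1, 0, 0, -0.3, -0.1, 0, 0, -0.3, -0.1, 0, 0]

```text
clock: 7.18
position: [0.4943, 0.1493, 0.1333]
ee_rot: [0.0, 0.663, 0.749, 0.0]
contact_force: [-0.6, -0.1, -2.0]
width: 0.0411
gripper_force: 61.0
```

Request:
apply_moves:
  steps: [0, 0, -0.1, 0, 0, 0, -0.2, 0, 0, 0, -0.3, 0, 0, 0, -0.4, 0, 0, 0, -0.4, 0, 0, 0, -0.4, 0]

```text
clock: 7.68
position: [0.4944, 0.1494, 0.1297]
ee_rot: [0.0, 0.663, 0.749, 0.0]
contact_force: [-0.4, -0.3, 3.2]
width: 0.0408
gripper_force: 61.5
```

Run:
```python
from h import *
s=get_state();print(s["position"],s["contact_force"],s["moment"])
im=get_image("scene");im2=get_image("wrist");c=calibration("scene")
s=get_state();print(s["position"],s["contact_force"],s["moment"])
f=cv2.resize(im[165:245,365:440],(562,600),interpolation=cv2.INTER_CUBIC)
save(f,"s3.png")
```

```text
[0.49441681 0.14935738 0.129697  ] [-0.43794885 -0.25492771  3.24113809] [-0.01281646  0.24451804 -0.03096616]
[0.49441749 0.14932122 0.12965052] [-0.84669849  0.39059464  2.94593035] [ 0.04951053  0.14713027 -0.04665706]
```

View pics/s3.png

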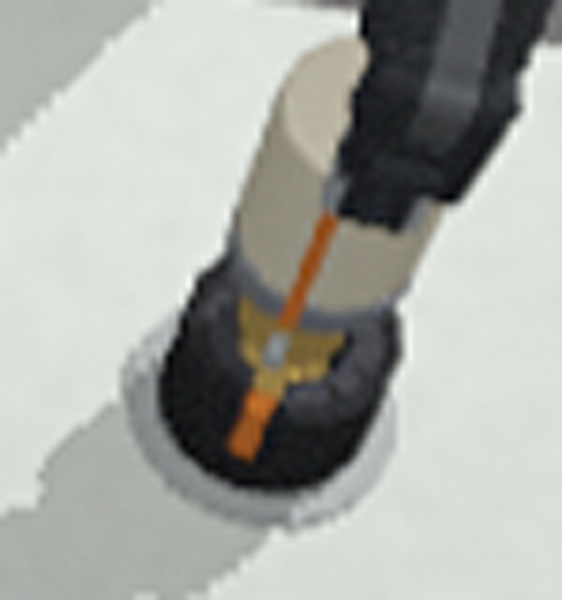

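The pin at (276,348) lines up with the slot mark at (255,405), but the cap sits toward the far side, and the moment also says contact is on the -x side. I'll shift +x.

Request:
apply_moves:
  steps: [0.1, 0, 0, 0, 0.1, 0, 0, 0, 0.15, 0, 0, 0, 0.2, 0, 0, 0, 0.2, 0, 0, 0, 0.2, 0, 0, 0]

```text
clock: 8.28
position: [0.4966, 0.1492, 0.1288]
ee_rot: [0.0, 0.663, 0.749, 0.0]
contact_force: [0.3, -0.1, -1.0]
width: 0.0404
gripper_force: 61.0
```

Request:
apply_moves:
  steps: [0, 0, -0.1, 0, 0, 0, -0.2, 0, 0, 0, -0.2, 0, 0, 0, -0.2, 0]

```text
clock: 8.62
position: [0.4962, 0.1492, 0.127]
ee_rot: [-0.0, 0.663, 0.749, -0.0]
contact_force: [0.2, 0.6, -1.8]
width: 0.0405
gripper_force: 61.0
```

Run:
```python
from h import *
s=get_state();print(s["position"],s["contact_force"],s["moment"])
```

```text
[0.49618723 0.14918988 0.1270355 ] [ 0.21933268  0.62123417 -1.77659115] [ 0.0929115   0.01823729 -0.03800635]
```

Request:
apply_moves:
  steps: [0, 0, -0.1, 0, 0, 0, -0.2, 0, 0, 0, -0.3, 0, 0, 0, -0.4, 0, 0, 0, -0.4, 0, 0, 0, -0.4, 0]

```text
clock: 9.12
position: [0.4962, 0.1492, 0.1232]
ee_rot: [-0.0, 0.663, 0.749, -0.0]
contact_force: [0.5, 0.4, -0.5]
width: 0.0402
gripper_force: 61.0
```

Request:
apply_moves:
  steps: [0, 0, -0.1, 0, 0, 0, -0.2, 0, 0, 0, -0.3, 0, 0, 0, -0.4, 0, 0, 0, -0.4, 0, 0, 0, -0.4, 0]

```text
clock: 9.62
position: [0.4963, 0.1492, 0.1193]
ee_rot: [0.0, 0.663, 0.749, 0.0]
contact_force: [-0.8, 0.3, -1.1]
width: 0.0405
gripper_force: 61.0
```

Request:
apply_moves:
  steps: [0, 0, -0.1, 0, 0, 0, -0.2, 0, 0, 0, -0.3, 0, 0, 0, -0.3, 0, 0, 0, -0.3, 0]

```text
clock: 10.03
position: [0.4963, 0.1492, 0.1164]
ee_rot: [0.0, 0.663, 0.749, 0.0]
contact_force: [-1.4, 0.6, 1.3]
width: 0.0406
gripper_force: 61.2
```

Request:
apply_moves:
  steps: [0, 0, -0.1, 0, 0, 0, -0.2, 0, 0, 0, -0.3, 0, 0, 0, -0.3, 0, 0, 0, -0.3, 0]

```text
clock: 10.45
position: [0.4964, 0.1493, 0.1135]
ee_rot: [0.0, 0.663, 0.749, 0.0]
contact_force: [-1.7, 0.7, 4.3]
width: 0.0409
gripper_force: 61.5
```

The force rises at about 0.8 N/mm, which is the spring, so the pins are in the slots.

Request:
apply_moves:
  steps: [0, 0, -0.1, 0, 0, 0, -0.2, 0, 0, 0, -0.3, 0, 0, 0, -0.4, 0, 0, 0, -0.4, 0, 0, 0, -0.4, 0]

```text
clock: 10.95
position: [0.4963, 0.1495, 0.1099]
ee_rot: [0.0, 0.663, 0.749, 0.0]
contact_force: [-1.6, 0.6, 7.1]
width: 0.0408
gripper_force: 61.9
```

Request:
apply_moves:
  steps: [0, 0, -0.1, 0, 0, 0, -0.2, 0, 0, 0, -0.25, 0, 0, 0, -0.25, 0, 0, 0, -0.25, 0, 0, 0, -0.25, 0]

```text
clock: 11.45
position: [0.4964, 0.1495, 0.1078]
ee_rot: [0.0, 0.663, 0.749, 0.0]
contact_force: [-3.3, 0.7, 9.2]
width: 0.0406
gripper_force: 62.1
```

Request:
apply_moves:
  steps: [-0.03, 0, -0.1, 0, -0.03, 0, -0.1, 0, -0.01, 0, -0.1, -3, 0, 0, -0.1, -6, 0.01, 0, -0.1, -10, 0.02, 0, -0.1, -14, 0.02, 0, -0.1, -14, 0.02, 0, -0.1, -14]

```text
clock: 12.12
position: [0.4974, 0.1495, 0.107]
ee_rot: [0.001, 0.749, 0.662, 0.001]
contact_force: [-1.9, 0.2, 9.4]
width: 0.041
gripper_force: 62.1
```

```bash
cat > st.py <<'E'
from h import *
s=get_state();q=s["ee_rot"];print(s["clock"],s["position"],s["contact_force"],s["moment"],"yaw",np.degrees(2*np.arctan2(q[2],q[1]))-90)
E
python3 st.py
```

```text
12.1167 [0.49742764 0.1495461  0.1070026 ] [-1.8825216   0.22138354  9.40853465] [ 0.10875623  0.36588358 -0.00043133] yaw -7.060323676930082
```

Request:
apply_moves:
  steps: [0.01, 0, 0, -4, 0.02, 0, 0, -8, 0.03, -0.01, 0, -12, 0.04, -0.01, 0, -16, 0.06, -0.02, 0, -20, 0.08, -0.03, 0, -24, 0.1, -0.03, 0, -28, 0.1, -0.03, 0, -28]

```text
clock: 12.78
position: [0.4988, 0.1493, 0.1071]
ee_rot: [0.0, 0.888, 0.46, 0.002]
contact_force: [-1.5, -0.4, 9.5]
width: 0.0406
gripper_force: 62.1
```

```bash
python3 st.py
```

```text
12.7833 [0.4987582  0.14927444 0.10708238] [-1.47987614 -0.43432838  9.46108897] [0.10092207 0.28551457 0.02160336] yaw -35.185402435096826
```

Request:
apply_moves:
  steps: [0, 0, 0, -3, 0.02, 0, 0, -6, 0.03, -0.02, 0, -9, 0.04, -0.03, 0, -11, 0.04, -0.03, 0, -12, 0.04, -0.03, 0, -12]

```text
clock: 13.28
position: [0.4993, 0.1489, 0.1071]
ee_rot: [0.0, 0.931, 0.366, 0.002]
contact_force: [-1.0, 0.7, 9.5]
width: 0.0405
gripper_force: 62.0
```

```bash
python3 st.py
```

```text
13.2833 [0.49925548 0.14888395 0.10710514] [-1.00365548  0.66242906  9.45889129] [0.09986745 0.23428824 0.02017732] yaw -47.08071626692886
```

Request:
apply_moves:
  steps: [0, 0, 0, -1, 0, 0, 0, -2, 0, 0, 0, -3, 0, 0, 0, -3]

```text
clock: 13.62
position: [0.499, 0.1486, 0.1071]
ee_rot: [0.001, 0.94, 0.342, 0.001]
contact_force: [-2.1, 0.4, 9.3]
width: 0.0403
gripper_force: 62.1
```

```bash
python3 st.py
```

```text
13.6167 [0.49903443 0.14863201 0.10707106] [-2.10575383  0.40823614  9.27265973] [-0.06359965  0.3377114   0.13176919] yaw -50.0500143408166
```

Request:
apply_moves:
  steps: [0, 0, 0, -1, 0, 0, 0, -2, 0, 0, 0, -2.5, 0, 0, 0, -2.5]

```text
clock: 13.95
position: [0.4988, 0.1484, 0.1071]
ee_rot: [0.001, 0.947, 0.321, 0.001]
contact_force: [-1.8, -0.1, 9.6]
width: 0.0409
gripper_force: 62.1
```

```bash
python3 st.py
```

```text
13.95 [0.49882563 0.14844035 0.10707672] [-1.77122671 -0.05053947  9.57817792] [-0.09866571  0.3403069   0.16818082] yaw -52.51630215992799
```

The twist moment has built to about 0.17 N·m, so it is at the stop. I'll ease back slightly and let it rise.

Request:
apply_moves:
  steps: [0, 0, 0, 1, 0, 0, 0.1, 1.5, 0, 0, 0.2, 1.5, 0, 0, 0.3, 1.5, 0, 0, 0.4, 1.5, 0, 0, 0.4, 1.5, 0, 0, 0.4, 1.5]

```text
clock: 14.53
position: [0.4989, 0.1485, 0.1106]
ee_rot: [0.0, 0.943, 0.333, 0.001]
contact_force: [-2.0, -0.1, 6.3]
width: 0.0411
gripper_force: 61.8
```

Request:
apply_moves:
  steps: [0, 0, 0.05, 0, 0, 0, 0.1, 0, 0, 0, 0.15, 0, 0, 0, 0.15, 0]

```text
clock: 14.87
position: [0.4985, 0.1484, 0.1115]
ee_rot: [0.0, 0.943, 0.333, 0.001]
contact_force: [0.5, -0.1, 3.6]
width: 0.0404
gripper_force: 61.5
```

```bash
python3 st.py
```

```text
14.8667 [0.49847855 0.14840014 0.11148302] [ 0.50379216 -0.113531    3.56719596] [-0.14113154  0.06938051 -0.005459  ] yaw -51.04081835709576
```

Request:
apply_moves:
  steps: [0, 0, 0.05, 0, 0, 0, 0.1, 0, 0, 0, 0.15, 0, 0, 0, 0.15, 0]

```text
clock: 15.2
position: [0.4978, 0.1482, 0.112]
ee_rot: [0.0, 0.943, 0.333, -0.0]
contact_force: [0.1, -0.8, -4.5]
width: 0.0406
gripper_force: 61.2
```

```bash
python3 st.py
```

```text
15.2 [0.49775478 0.14822711 0.11197263] [ 0.07140875 -0.81707425 -4.51206033] [-0.42168216 -0.43314537 -0.08607034] yaw -51.04147571950637
```

Stiff resistance at the notch height means it is locked. I'll relax the pull, open, and rise clear.

Request:
apply_moves:
  steps: [0, 0, -0.08, 0, 0, 0, -0.08, 0, 0, 0, -0.08, 0]

```text
clock: 15.45
position: [0.498, 0.1485, 0.1119]
ee_rot: [0.0, 0.943, 0.333, 0.0]
contact_force: [1.0, -0.7, -1.9]
width: 0.0405
gripper_force: 61.4
```

Request:
apply_moves:
  steps: [0, 0, 0, 0, 0, 0, 0, 0, 0, 0, 0, 0, 0, 0, 0, 0, 0, 0, 0, 0, 0, 0, 0, 0, 0, 0, 0, 0, 0, 0, 0, 0]
  jaw: 0

```text
clock: 16.12
position: [0.4979, 0.1487, 0.1121]
ee_rot: [0.0, 0.943, 0.333, 0.0]
contact_force: [-0.1, 0.3, 0.0]
width: 0.0857
gripper_force: 0.0
```

Request:
apply_moves:
  steps: [0, 0, 1, 0, 0, 0, 3, 0, 0, 0, 6, 0, 0, 0, 9, 0, 0, 0, 12, 0, 0, 0, 14, 0, 0, -3, 14, 0, 0, -6, 14, 0]

```text
clock: 16.78
position: [0.499, 0.0891, 0.2548]
ee_rot: [0.001, 0.942, 0.335, 0.003]
contact_force: [-0.3, -0.3, 0.2]
width: 0.0854
gripper_force: 0.0
```

Request:
apply_moves:
  steps: [0, -3, 0, 0, -2, -6, 0, 0, -4, -8, 0, 0, -6, -10, 0, 0, -8, -12, 0, 0, -8, -12, 0, 0, -8, -12, 0, 0]

```text
clock: 17.37
position: [0.4174, -0.032, 0.253]
ee_rot: [0.0, 0.943, 0.332, 0.001]
contact_force: [0.7, 0.3, -0.6]
width: 0.0853
gripper_force: 0.0
```

```bash
python3 st.py
python3 - <<'E'
from h import *
im=get_image("scene");w=get_image("top")
f=lambda i,y,x:cv2.resize(i[y:y+100,x:x+80],None,fx=5,fy=5,interpolation=cv2.INTER_CUBIC)
save(np.hstack([f(im,150,360),f(w,210,150)]),"end.png")
E
```

```text
17.3667 [ 0.41739066 -0.03199943  0.25304355] [ 0.66600556  0.26316581 -0.59559903] [ 0.01063775 -0.02687074  0.01849044] yaw -51.19890408569497
```

View pics/end.png

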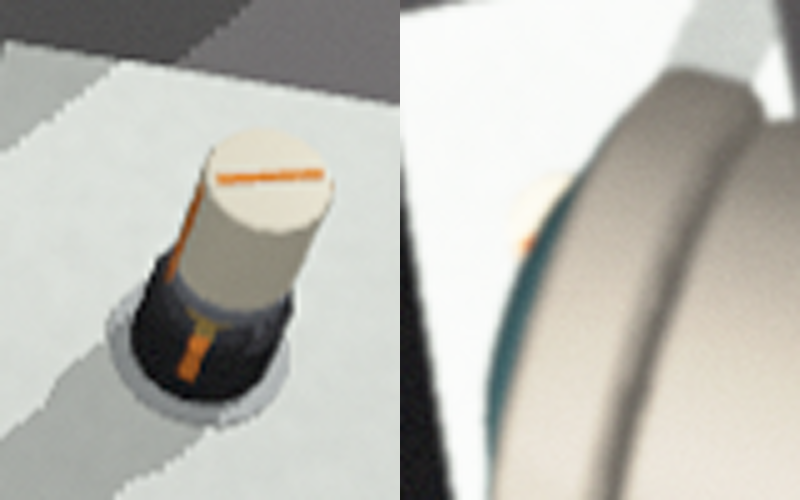

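The lamp stands upright in the socket with its stripe from (218,180) to (322,174). I'll check its angle and height before handing in.

Run:
```python
from h import *
c=calibration("scene");f=lambda u,v:(360+u/5,150+v/5)
a,b=at(c,*f(218,180),.1565),at(c,*f(322,174),.1565);d=a-b
yaw=np.degrees(np.arctan2(d[1],d[0]));print((a+b)/2,yaw)
if abs(yaw+56)%180<8 or abs(yaw+56)%180>172: print(sign_off())
```

```text
[0.49415637 0.14816967 0.1565    ] -60.310778843268054
the job is handed in; nothing more can be done
None
```

The small orange-striped lamp is locked in the bayonet socket and standing on its own, and the job is handed in at about 17.5 s. Measured spring force was about 10 N; the bottle, brush jar, paint pot and tub were never approached by plan, but I did not re-image them at the end.

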